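Nest the parts pots on the stand

ROBOT

A 6-joint arm with a two-finger parallel gripper is mounted at the origin on the work surface. World frame = base frame: x ahead of the robot, y to its left, z up, the work surface at z = 0. Lengths are in m, angles in rad, forces in N, time in s.
With the tool pointing down it reaches from about 0.3 to 0.85 m from the base axis. Payload 4.2 kg.
Tool frame: the origin (TCP) lies midway between the tips of the shut fingers; the grasp point (between the pads) lies 19 mm behind it (arm.grip_depth is the distance from the TCP to the grasp point, in m); z points along the fingers, y is the line along which they close (so a half turn about z gives the same grasp; the last joint's range is limited). The gripper opens to 91 mm and grips with 3 to 60 N. Pads are 32 mm wide; open, the fingers measure 118 mm over their backs; the gripper's body (76 mm by 178 mm) begins 60 mm behind the grasp point.
Start: joints at [-1.287, 0.32, 1.565, -0, 1.257, -0.02], TCP at [0.172, -0.549, 0.214] pointing down, gripper open.
Joint ranges: [-3.11, 3.11], [-0.84, 2.01], [0.21, 2.61], [-1.34, 4.49], [0.05, 2.63], [-2.56, 2.56]. Speed limits (rad/s): [2.57, 2.57, 3.14, 3.14, 3.14, 3.14].

INTERFACE

Orientations are given as a 3x3 rotation matrix whose columns are the frame's x, y, z axes.
In Python, from rig import arm gives the robot as it stands.
- The arm moves only by the tool apply_moves, never from a script. Its arguments are lists of equal length, an entry for each row: "xyz": the shift along the tool's x, y, z in m, a list of three; "rot": the turn, a rotation vector about the tool's x, y, z in degrees, a list of three. A call has 1 to 10 rows; each row is the pose to reach, as a shift and turn from the pose commanded when the call began, along the tool's axes at that moment; what a row does not reach only later rows make up. A row lasts 1/8 s, in which the tool goes at most 62.5 mm and 10.7 degrees, less where a joint would pass 70% of its speed; a pose out of reach is approached as far as the arm can. A call with a gripper value outside its range is refused whole. "grip" is the opening, from -1 (shut) to 1 (fully open), set as the call begins (left out, the last holds). The fingers move at their own pace and stop on an object; "newtons" is the grip in N (left out, the last holds). Time passes only in rows, so rows that repeat a pose let the fingers close. It gives the time, the measured TCP pose, the force, the opening and the grip force at its end, in the units of the state.
- arm.get_state(): the state, without advancing time (a new reading comes with each control period).
- arm.snapshot(name): name is "side" or "top" or "wrist"; returns the picture (384x512x3 uint8, red, green, blue); there is no depth.
- arm.calibration(name): a dict with "fx", "fy", "cx", "cy" (pixels), "R" (3x3) and "t" (3): a world point X has camera coordinates R X + t; the wrist camera has in their place "tool_from_camera" (4x4, takes a point from camera to tool coordinates, whose origin is the TCP and whose axes are the flange's). Camera axes: x right, y down, z forward; pixel columns grow to the right and rows downward; lengths in m; the calibration is good to about 2 mm. A picture is of the moment at which its call begins: read the wrist's pose just before it. calibration takes no time and is no camera call.
- arm.sign_off(): hands the job in; it is judged then, once.
The state is a dict: "t": time; "joints": joint angles; "qd": joint speeds; "joint_efforts": joint torques, N m; "position": TCP position; "eef_rot": TCP orientation; "wrist_force": force on the tool from outside, world axes, zero at the start; "moment": the same for the moment, N m; "width": opening from 0.0 (shut) to 1.0 (fully open); "gripper_force": force on a finger pad.
Only numpy, scipy, OpenCV 4.12 (cv2) and the standard library are available. Lean on these libraries where they do the work, as an engineer would, in place of code of your own. Each camera call takes 0.05 s, during which the arm holds its last target. There are 200 camera calls.

TASK

Put the three small square parts pots away as one stack: nest the pot standing on the bench and the pot lying in the sloping draining rack into the pot on the stand, in either order, each upright and fully home, the bottom pot still in its frame. Press the stack down gently until the stand's stiff carriage has sunk to its stop; leave everything else on the bench where it is.

Things in the scene. Friction and masses are not known exactly. Their poses are not given: they have to be found in the camera images.
- pot_a: Bottom pot, standing loose in the stand. Square tapered cream-white plastic pot, 70 g: foot 38 mm, widening evenly to 52.4 mm at 45 mm up; there a shoulder steps out to an upright collar, 60 mm wide, up to the rim at 70 mm; wall 2.5, mouth 55 mm inside. Origin: centre of the foot's underside; z along the axis to the mouth, x and y square to the sides.
- pot_b: Pot standing alone on the bench, same shape and frame as pot_a, mass 50 to 100 g. Fully home, a pot's shoulder rests on the rim below: its origin 25 mm above the lower pot's, play about 1.5 mm, sides parallel (any quarter turn). Let go crooked or off centre it can hang up short of home and then wants a push.
- pot_c: Pot lying in the rack, same shape and frame as pot_a, mass 50 to 100 g. Its axis points up the ramp, about 30 degrees above level, so it must be turned 60 degrees to stand. Two collar sides are vertical; the whole collar overhangs the ramp, free on all sides, mouth centre 70 mm above the bench. It lifts straight up out of the rack.
- stand: Fixed grey open-topped square housing, 90 x 90 mm, rim 20 mm above the bench, in which the carriage slides up and down. Origin: centre of the underside, on the bench; sides along x and y.
- carriage (a joint): How far the stand's carriage has sunk, m: 0 at the start (raised) to 0.020 at its hard stop. It moves straight down, has no spring, resists a push with a steady 7 to 11 N and stays where it is left. At the stop its frame is flush with the housing's rim and the push meets a sudden hard resistance; approach it slowly, since over 60 N on the stand is too rough.
- carriage_top (a point): Centre of the top face of the carriage: a 78 mm square aluminium plate with a square frame on it, 46 mm inside, 54 mm outside, 10 mm high, in which pot_a's foot stands. 30 mm above the bench when raised, 10 mm at the stop; sides along the stand's x and y.
- rack: Fixed aluminium draining rack: base plate 110 x 85 x 5 mm and a short ramp 46 mm wide that carries pot_c's body, with a lip under its foot and low cheeks (up to 56 mm across) beside the foot. Origin: centre of the underside, on the bench; x is the level direction in which pot_c's mouth points. pot_c's foot centre starts 30 mm behind the origin and 35 mm up.
- big_tray: Bystander: large square open tray of the same plastic, 100 x 100 x 45 mm, too big for the stack. Origin: centre of underside.
- vial: Bystander: small glass jar with a cap, 36 mm across, 65 mm tall. Origin: centre of underside.
- clamp: Bystander: grey and metal pole clamp, about 130 x 75 x 35 mm, lying flat. Origin: underside of the grey block.
- mouse: Bystander: black computer mouse, 100 x 58 x 30 mm. Origin: centre of underside.
- scanner: Bystander: white hand-held reader, 160 x 66 x 30 mm, lying flat. Origin: underside, middle of its 110 mm handle.
- pen_cup: Bystander: black pen box with three markers, 70 x 50 mm, 131 mm tall over the pens. Origin: centre of underside.

How it is judged:
At the end, for the whole second after the job is handed in: carriage over 17.5 mm down; pot_a on it in its frame (to 6 mm in plan, 3 mm up, 3.4 deg upright); pot_b and pot_c nested home on it in either order, each 22 to 28 mm above the pot below, centred to 4 mm, parallel to 3.4 deg; all at rest (((z of pot_b in the frame of pot_a between 0.022 and 0.028 m and horizontal distance between pot_b and pot_a below 0.004 m and angle between the z axis of pot_b and the z axis of pot_a, either way round below 0.06 rad and z of pot_c in the frame of pot_b between 0.022 and 0.028 m and horizontal distance between pot_c and pot_b below 0.004 m and angle between the z axis of pot_c and the z axis of pot_b, either way round below 0.06 rad) or (z of pot_c in the frame of pot_a between 0.022 and 0.028 m and horizontal distance between pot_c and pot_a below 0.004 m and angle between the z axis of pot_c and the z axis of pot_a, either way round below 0.06 rad and z of pot_b in the frame of pot_c between 0.022 and 0.028 m and horizontal distance between pot_b and pot_c below 0.004 m and angle between the z axis of pot_b and the z axis of pot_c, either way round below 0.06 rad)) and horizontal distance between pot_a and carriage_top below 0.006 m and z of pot_a in the frame of carriage_top below 0.003 m and value of joint carriage above 0.0175 m and angle between pot_a's own z axis and vertical below 0.06 rad and linear speed of each of pot_a, pot_b, pot_c below 0.02 m/s); the robot touches nothing.
It fails at once if one of the six bystanders is pushed more than 30 mm from its place (distance of any of big_tray, vial, clamp, mouse, scanner, pen_cup from where it was at the start of the episode above 0.03 m).
It fails at once if the stack is pressed onto the stand with over 60 N (contact force between pot_a and stand above 60 N).
It also fails if it takes over 72 s, if anything falls off the work surface, if the arm or the gripper's body presses on something with over 40 N, if the wrist force passes 120 N, or if a joint passes its speed limit or range.

## Working session

There is one attempt and no reset: what is moved stays moved. The work goes in short steps, Python scripts to look and compute and a tool call to move; the robot and the scene stay as the last step left them, time stands still between calls to the robot, and variables do not carry over. Pictures are saved under pics/ and viewed, at most 10 in all, crops included, and the job is handed in when it is done.

Besides the shell and the picture viewer there is one more tool, called after ">>>" as name(argument=value, ...) on one line, values as JSON. apply_moves: Moves the arm, as the interface text tells. Its arguments: {"type":"object","properties":{"xyz":{"type":"array","items":{"type":"array","items":{"type":"number"}}},"rot":{"type":"array","items":{"type":"array","items":{"type":"number"}}},"grip":{"type":"number"},"newtons":{"type":"number"}},"required":["xyz","rot"]}

```bash
ls; mkdir -p pics; python3 - <<'E'
from rig import arm
import cv2,numpy as np
s=arm.get_state();print(s['t'],s['position'],np.round(s['eef_rot'],3).tolist(),s['width'])
for n in ['side','top']:
    im=arm.snapshot(n);cv2.imwrite(f'pics/{n}0.png',im[:,:,::-1])
    c=arm.calibration(n);print(n,{k:np.round(v,4).tolist() for k,v in c.items()})
print(np.round(arm.calibration('wrist')['tool_from_camera'],4).tolist(),arm.calibration('wrist')['fx'])
E
```

```text
pics
0.0 [ 0.17186294 -0.54818462  0.21313276] [[0.954, 0.299, -0.001], [0.299, -0.954, 0.002], [0.0, -0.002, -1.0]] 0.9991884657702426
side {'fx': 409.3278, 'fy': 409.3278, 'cx': 258.5529, 'cy': 186.42, 'R': [[-0.8087, -0.5881, 0.0107], [-0.4409, 0.594, -0.6729], [0.3894, -0.5488, -0.7397]], 't': [0.4671, 0.244, 0.947]}
top {'fx': 485.9352, 'fy': 485.9352, 'cx': 256.4909, 'cy': 192.8587, 'R': [[-0.0139, -0.9998, 0.0106], [-0.9908, 0.0123, -0.1351], [0.1349, -0.0124, -0.9908]], 't': [0.0444, 0.5392, 1.1142]}
[[-0.0, -0.9695, -0.245, 0.0686], [1.0, -0.0002, 0.0005, -0.001], [-0.0005, -0.245, 0.9695, -0.171], [0.0, 0.0, 0.0, 1.0]] 275.3551143487292
```

View pics/top0.png

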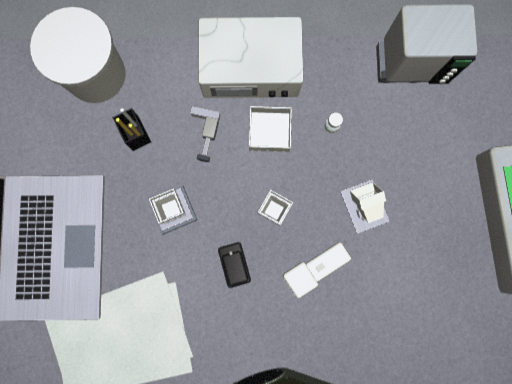

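View pics/side0.png

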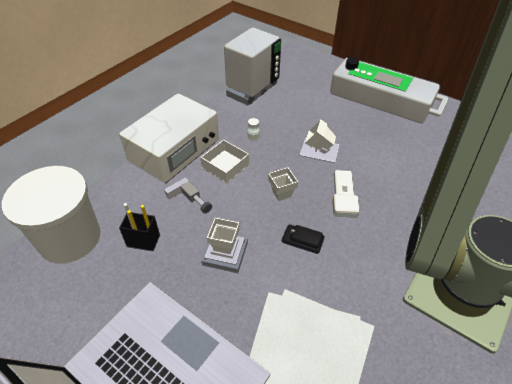

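The top view shows the stand with pot_a at about (170,208), pot_b at (275,207), and the rack with pot_c at (367,205). I'll zoom in on all three from both cameras.

```bash
python3 - <<'E'
import cv2,numpy as np
t=cv2.imread('pics/top0.png');s=cv2.imread('pics/side0.png')
def c(im,x,y,h=32):return cv2.resize(im[y-h:y+h,x-h:x+h],(256,256),interpolation=cv2.INTER_CUBIC)
a=np.vstack([np.hstack([c(t,172,208),c(t,275,207),c(t,367,205)]),np.hstack([c(s,225,242),c(s,283,181),c(s,321,140)])])
cv2.imwrite('pics/m0.png',a)
E
```

```text
(no output)
```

View pics/m0.png

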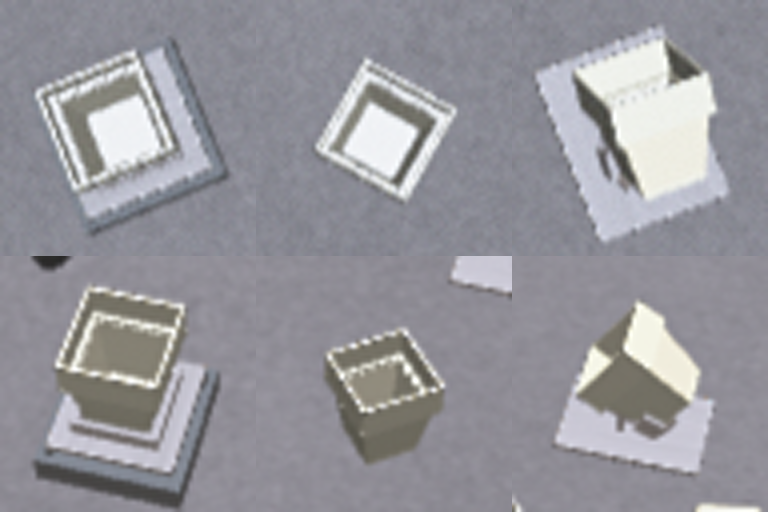

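Top row, left to right, in montage pixels:
- pot_a rim corners: (37,95), (133,52), (175,150), (82,192).
- pot_b rim corners: (366,60), (456,109), (407,202), (317,150).
- Rack plate corners: (536,73), (661,27), (729,194), (605,241), with pot_c's mouth pointing up the image, away from the robot.

Next I'll turn these into positions.

```bash
cat > h.py <<'E'
import numpy as np, cv2
from rig import arm
def ray(name,uv,st=None):
    c=arm.calibration(name); uv=np.atleast_2d(uv).astype(float)
    d=np.c_[(uv[:,0]-c['cx'])/c['fx'],(uv[:,1]-c['cy'])/c['fy'],np.ones(len(uv))]
    if name=='wrist':
        T=np.array(c['tool_from_camera']); R=np.array(st['eef_rot'])
        return np.array(st['position'])+R@T[:3,3], d@(R@T[:3,:3]).T
    R=np.array(c['R']); return -R.T@np.array(c['t']), d@R
def plane(name,uv,z,st=None):
    o,d=ray(name,uv,st); return o+d*((z-o[2])/d[:,2])[:,None]
def proj(name,X,st=None):
    c=arm.calibration(name); X=np.atleast_2d(X)
    if name=='wrist':
        T=np.array(c['tool_from_camera']); R=np.array(st['eef_rot'])
        p=((X-st['position'])@R-T[:3,3])@T[:3,:3]
    else: p=X@np.array(c['R']).T+np.array(c['t'])
    return np.c_[c['fx']*p[:,0]/p[:,2]+c['cx'],c['fy']*p[:,1]/p[:,2]+c['cy']]
def sq(P):
    e=np.diff(np.vstack([P,P[:1]]),axis=0)[:,:2]; a=np.arctan2(e[:,1],e[:,0])
    return np.round(P.mean(0),4),np.round(np.hypot(*e.T),4),np.round(np.degrees(np.angle(np.exp(4j*a).mean())/4),1)
E
python3 - <<'E'
from h import *
def cr(p,x,y,col,row): p=np.array(p,float)-[256*col,256*row]; return (p+.5)/4-.5+[x-32,y-32]
A=cr([(37,95),(133,52),(175,150),(82,192)],172,208,0,0)
B=cr([(366,60),(456,109),(407,202),(317,150)],275,207,1,0)
R=cr([(536,73),(661,27),(729,194),(605,241)],367,205,2,0)
print('A',sq(plane('top',A,.1)));print('B',sq(plane('top',B,.07)));print('rack',sq(plane('top',R,.005)),np.round(plane('top',R,.005),4).tolist())
A=cr([(88,288),(186,305),(156,386),(58,368)],225,242,0,1)
B=cr([(406,329),(444,384),(365,411),(327,352)],283,181,1,1)
print('A',sq(plane('side',A,.1)));print('B',sq(plane('side',B,.07)))
E
```

```text
A (array([0.5038, 0.239 , 0.1   ]), array([0.0581, 0.0601, 0.056 , 0.0601]), np.float64(24.1))
B (array([ 0.5016, -0.0047,  0.07  ]), array([0.0588, 0.0605, 0.0592, 0.0591]), np.float64(-29.6))
rack (array([ 0.5087, -0.2257,  0.005 ]), array([0.0824, 0.1091, 0.0812, 0.1095]), np.float64(19.7)) [[0.5464, -0.1683, 0.005], [0.5738, -0.246, 0.005], [0.471, -0.2825, 0.005], [0.4436, -0.2061, 0.005]]
A (array([0.503, 0.242, 0.1  ]), array([0.059 , 0.0587, 0.0568, 0.0584]), np.float64(23.3))
B (array([ 0.5005, -0.0035,  0.07  ]), array([0.056 , 0.0585, 0.0584, 0.0587]), np.float64(-30.1))
```

```bash
cat >> h.py <<'E'
from scipy.spatial.transform import Rotation as Ro
def down(yaw): # tool down, tool x at yaw deg
    c,s=np.cos(np.radians(yaw)),np.sin(np.radians(yaw)); return np.array([[c,s,0],[s,-c,0],[0,0,-1]])
def mv(p,R):
    s=arm.get_state(); E=Ro.from_matrix(s['eef_rot'])
    print('at',np.round(s['position'],4),'xyz',np.round(E.inv().apply(np.array(p)-s['position']),4),'rot',np.round((E.inv()*Ro.from_matrix(R)).as_rotvec(degrees=True),2))
E
python3 -c "
from h import *
mv([.501,-.004,.2],down(60))"
```

```text
at [ 0.1719 -0.5482  0.2132] xyz [ 0.4768 -0.4208  0.0139] rot [-9.000e-02 -4.000e-02 -4.259e+01]
```

>>> apply_moves(xyz=[[0.048,-0.042,0],[0.096,-0.084,0],[0.143,-0.126,0],[0.191,-0.168,0],[0.239,-0.21,0],[0.286,-0.252,0],[0.334,-0.294,0],[0.381,-0.336,0],[0.429,-0.378,0.005],[0.477,-0.421,0.013]], rot=[[0,0,-4.3],[0,0,-8.6],[0,0,-12.9],[0,0,-17.2],[0,0,-21.5],[0,0,-25.8],[0,0,-30],[0,0,-34],[0,0,-38],[0,0,-42.6]])

```text
t: 1.35
position: [0.496, -0.0124, 0.2022]
eef_rot: [[0.497, 0.868, 0.001], [0.868, -0.497, -0.0], [-0.0, 0.001, -1.0]]
wrist_force: [0.7, -0.2, 0.2]
width: 1.0
gripper_force: 0.0
```

>>> apply_moves(xyz=[[0,0,0],[0,0,0]], rot=[[0,0,0],[0,0,0]])

```text
t: 1.6
position: [0.4946, -0.0146, 0.2019]
eef_rot: [[0.5, 0.866, -0.002], [0.866, -0.5, -0.001], [-0.001, -0.001, -1.0]]
wrist_force: [0.1, 0.7, -0.1]
width: 1.002
gripper_force: 0.0
```

```bash
python3 - <<'E'
from h import *
s=arm.get_state();im=arm.snapshot('wrist')
np.save('s1.npy',s,allow_pickle=True)
cv2.imwrite('pics/w1.png',im[:,:,::-1]);print(s['t'],s['position'],np.round(s['eef_rot'],3).tolist(),np.round(s['qd'],3))
E
```

```text
1.6 [ 0.49458257 -0.01458372  0.20187961] [[0.5, 0.866, -0.002], [0.866, -0.5, -0.001], [-0.001, -0.001, -1.0]] [-0.031 -0.013  0.004  0.002 -0.002  0.001]
```

View pics/w1.png

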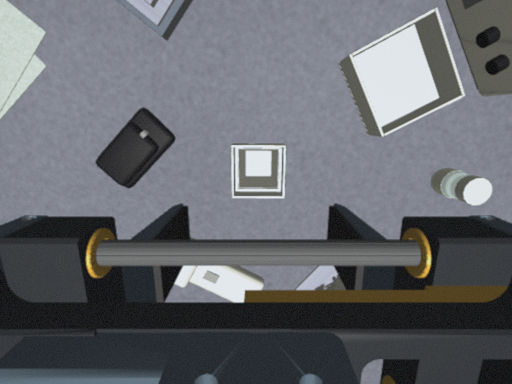

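The wrist view shows pot_b's rim square at about (232,144)–(285,198). The bystanders around it haven't moved. I'll fit the rim to sub-pixel accuracy.

```bash
cat >> h.py <<'E'
def rim(im,box,thr=170):
    x0,y0,x1,y1=box; g=im[y0:y1,x0:x1].astype(int); m=(g.min(2)>thr).astype(np.uint8)
    cs,_=cv2.findContours(m,cv2.RETR_EXTERNAL,cv2.CHAIN_APPROX_NONE); c=max(cs,key=lambda k:cv2.minAreaRect(k)[1][0])
    r=cv2.minAreaRect(c); r=(r[0],(r[1][0]+1,r[1][1]+1),r[2]); return cv2.boxPoints(r)+[x0,y0],r
E
python3 - <<'E'
from h import *
s=np.load('s1.npy',allow_pickle=True).item();im=cv2.imread('pics/w1.png')
for th in (150,170,190):
    b,r=rim(im,(220,130,300,212),th);print(b.round(1).tolist(),r[2],sq(plane('wrist',b,.07,s)))
print(proj('wrist',[.501,-.004,.07],s))
mv([.501,-.004,.1],down(60.2))
E
```

```text
[[229.5, 144.5], [285.5, 144.5], [285.5, 198.5], [229.5, 198.5]] 90.0 (array([ 0.5002, -0.0018,  0.07  ]), array([0.0609, 0.0611, 0.064 , 0.0611]), np.float64(-30.0))
[[230.5, 144.5], [285.5, 144.5], [285.5, 198.5], [230.5, 198.5]] 90.0 (array([ 0.5007, -0.0021,  0.07  ]), array([0.0599, 0.0611, 0.0629, 0.0611]), np.float64(-30.0))
[[230.5, 144.5], [285.5, 144.5], [285.5, 197.5], [230.5, 197.5]] 90.0 (array([ 0.501 , -0.0016,  0.07  ]), array([0.0599, 0.0599, 0.0628, 0.0599]), np.float64(-30.0))
[[259.10074452 173.48966667]]
at [ 0.4945 -0.0152  0.2021] xyz [1.310e-02 1.000e-04 1.021e-01] rot [-0.03  0.06 -0.25]
```

>>> apply_moves(xyz=[[0.014,0,0.04],[0.014,0,0.085],[0.014,0,0.12],[0.014,0,0.14],[0.014,0,0.154],[0.014,0,0.154],[0.014,0,0.154]], rot=[[0,0,-0.2],[0,0,-0.2],[0,0,-0.2],[0,0,-0.2],[0,0,-0.2],[0,0,-0.2],[0,0,-0.2]])

```text
t: 2.52
position: [0.5029, -0.0028, 0.0492]
eef_rot: [[0.498, 0.867, 0.002], [0.867, -0.498, -0.0], [0.001, 0.002, -1.0]]
wrist_force: [0.4, 0.3, 0.9]
width: 1.0
gripper_force: 0.0
```

>>> apply_moves(xyz=[[0,0,0],[0,0,0],[0,0,0],[0,0,0],[0,0,0],[0,0,0]], rot=[[0,0,0],[0,0,0],[0,0,0],[0,0,0],[0,0,0],[0,0,0]], grip=-1, newtons=15)

```text
t: 3.28
position: [0.5022, -0.0022, 0.0485]
eef_rot: [[0.497, 0.868, 0.0], [0.868, -0.497, 0.0], [0.0, 0.0, -1.0]]
wrist_force: [-0.7, 1.2, 2.8]
width: 0.657
gripper_force: 15.0
```

```bash
python3 -c "
from h import *
mv([.558,.266,.23],down(23.7))"
```

```text
at [ 0.5022 -0.0022  0.0485] xyz [ 0.2605 -0.0849 -0.1815] rot [ 0.00e+00 -1.00e-02  3.65e+01]
```

>>> apply_moves(xyz=[[0,0,-0.01],[0,0,-0.05],[0,0,-0.1],[0,0,-0.15],[0,0,-0.18],[0,0,-0.18]], rot=[[0,0,0],[0,0,0],[0,0,0],[0,0,0],[0,0,0],[0,0,0]])

```text
t: 4.03
position: [0.5035, -0.0024, 0.2309]
eef_rot: [[0.497, 0.868, 0.006], [0.868, -0.497, -0.0], [0.003, 0.005, -1.0]]
wrist_force: [-1.0, 0.6, -0.1]
width: 0.658
gripper_force: 15.0
```

>>> apply_moves(xyz=[[0.03,-0.01,0],[0.07,-0.024,0],[0.115,-0.038,0],[0.16,-0.052,0],[0.2,-0.066,0],[0.235,-0.077,0],[0.26,-0.085,0],[0.26,-0.085,0],[0.26,-0.085,0]], rot=[[0,0,5],[0,0,11],[0,0,17],[0,0,23],[0,0,29],[0,0,34],[0,0,36.5],[0,0,36.5],[0,0,36.5]])

```text
t: 5.15
position: [0.5569, 0.2647, 0.2268]
eef_rot: [[0.915, 0.402, -0.003], [0.402, -0.915, -0.002], [-0.003, 0.001, -1.0]]
wrist_force: [0.3, 0.4, -0.9]
width: 0.657
gripper_force: 15.0
```

```bash
python3 - <<'E'
from h import *
s=arm.get_state();im=arm.snapshot('wrist')
np.save('s2.npy',s,allow_pickle=True)
cv2.imwrite('pics/w2.png',im[:,:,::-1]);print(s['t'],s['position'],np.round(s['eef_rot'],3).tolist(),np.round(s['qd'],3))
print(proj('wrist',[.503,.241,.1],s))
E
```

```text
5.15 [0.55687123 0.26470509 0.22682555] [[0.915, 0.402, -0.003], [0.402, -0.915, -0.002], [-0.003, 0.001, -1.0]] [-0.014 -0.014 -0.003  0.001  0.002  0.003]
[[258.7751718  233.98115191]]
```

View pics/w2.png

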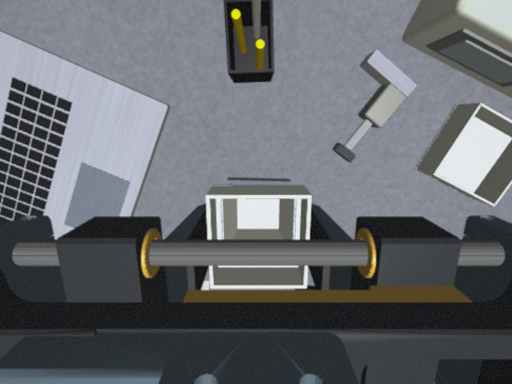

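The held pot_b fills (207,196)–(311,290) and hides the stand, because up in the image is tool +x. I'll back off along tool x and look again.

>>> apply_moves(xyz=[[-0.04,0,0],[-0.08,0,0],[-0.12,0,0],[-0.12,0,0],[-0.12,0,0]], rot=[[0,0,0],[0,0,0],[0,0,0],[0,0,0],[0,0,0]])

```text
t: 5.82
position: [0.4483, 0.217, 0.2288]
eef_rot: [[0.916, 0.401, 0.002], [0.401, -0.916, 0.0], [0.002, 0.0, -1.0]]
wrist_force: [-0.2, 0.5, -0.8]
width: 0.656
gripper_force: 15.0
```

```bash
python3 - <<'E'
from h import *
s=arm.get_state();im=arm.snapshot('wrist')
np.save('s3.npy',s,allow_pickle=True)
cv2.imwrite('pics/w3.png',im[:,:,::-1]);print(s['t'],s['position'],np.round(s['eef_rot'],3).tolist(),np.round(s['qd'],3))
p=proj('wrist',[.503,.241,.1],s)[0].round().astype(int);print(p)
for th in (150,170,190):
    b,r=rim(im,(p[0]-42,p[1]-42,p[0]+42,p[1]+42),th);print(b.round(1).tolist(),r[2],sq(plane('wrist',b,.1,s)))
cv2.imwrite('pics/w3c.png',cv2.resize(im[p[1]-60:p[1]+90,p[0]-100:p[0]+100,::-1],(800,600),interpolation=cv2.INTER_CUBIC))
E
```

```text
5.825 [0.44833702 0.21696271 0.22876929] [[0.916, 0.401, 0.002], [0.401, -0.916, 0.0], [0.002, 0.0, -1.0]] [ 0.004  0.023 -0.022  0.     0.002  0.   ]
[259 130]
[[227.5, 95.5], [288.5, 95.5], [288.5, 158.5], [227.5, 158.5]] 90.0 (array([0.5048, 0.2427, 0.1   ]), array([0.063 , 0.0652, 0.0665, 0.0652]), np.float64(23.7))
[[228.5, 95.5], [287.5, 95.5], [287.5, 157.5], [228.5, 157.5]] 90.0 (array([0.5053, 0.2429, 0.1   ]), array([0.061 , 0.0641, 0.0643, 0.0641]), np.float64(23.7))
[[228.5, 157.5], [228.5, 98.5], [287.5, 98.5], [287.5, 157.5]] 0.0 (array([0.5039, 0.2423, 0.1   ]), array([0.0612, 0.0611, 0.0612, 0.0643]), np.float64(23.7))
```

View pics/w3c.png

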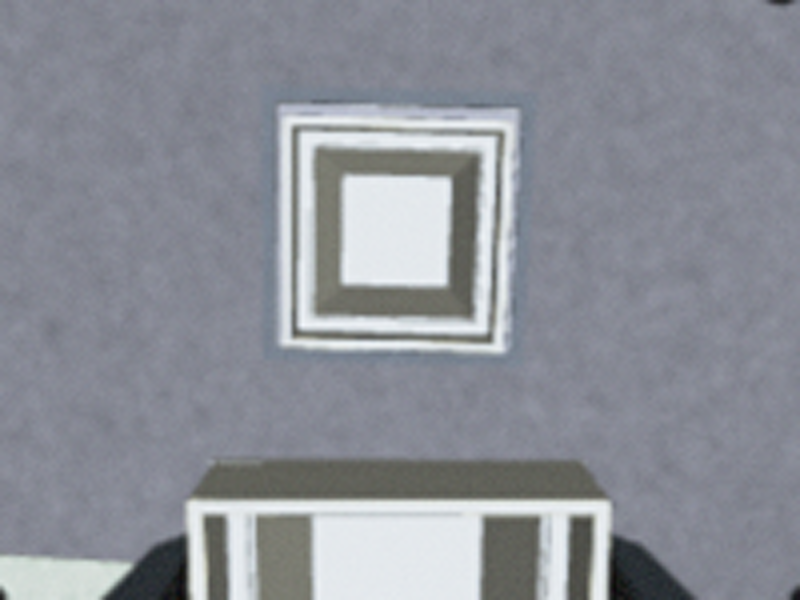

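```bash
python3 - <<'E'
from h import *
s=np.load('s3.npy',allow_pickle=True).item()
c=lambda x,y:[159+(x+.5)/4-.5,70+(y+.5)/4-.5]
P=plane('wrist',[c(280,114),c(512,119),c(508,352),c(280,344)],.1,s);print(sq(P),P.round(4).tolist())
H=plane('wrist',[c(188,500),c(611,500)],s['position'][2]+.022,s);E=np.array(s['eef_rot'])
print('held rim near-edge in tool',((H-s['position'])@E).round(4).tolist())
E
```

```text
(array([0.504 , 0.2431, 0.1   ]), array([0.0601, 0.0604, 0.0621, 0.0595]), np.float64(22.6)) [[0.5201, 0.2826, 0.1], [0.543, 0.2271, 0.1], [0.4879, 0.2024, 0.1], [0.465, 0.2601, 0.1]]
held rim near-edge in tool [[0.0288, -0.0304, -0.022], [0.0288, 0.0289, -0.0219]]
```

>>> apply_moves(xyz=[[0.03,0,0],[0.0615,-0.0005,0.0],[0.0615,-0.0005,0.02],[0.0615,-0.0005,0.05],[0.0615,-0.0005,0.08],[0.0615,-0.0005,0.1],[0.0615,-0.0005,0.11],[0.0615,-0.0005,0.115],[0.0615,-0.0005,0.115]], rot=[[0,0,0.3],[0,0,0.3],[0,0,0.3],[0,0,0.3],[0,0,0.3],[0,0,0.3],[0,0,0.3],[0,0,0.3],[0,0,0.3]])

```text
t: 7.0
position: [0.5043, 0.2427, 0.1135]
eef_rot: [[0.918, 0.397, 0.001], [0.397, -0.918, 0.0], [0.001, 0.0, -1.0]]
wrist_force: [-0.6, 0.4, -1.1]
width: 0.655
gripper_force: 15.0
```

>>> apply_moves(xyz=[[0,0,0.002],[0,0,0.004],[0,0,0.006],[0,0,0.007],[0,0,0.008],[0,0,0.008]], rot=[[0,0,0],[0,0,0],[0,0,0],[0,0,0],[0,0,0],[0,0,0]])

```text
t: 7.75
position: [0.5038, 0.2425, 0.1052]
eef_rot: [[0.918, 0.397, -0.0], [0.397, -0.918, -0.0], [-0.0, 0.0, -1.0]]
wrist_force: [-1.0, 0.7, -1.5]
width: 0.66
gripper_force: 15.0
```

>>> apply_moves(xyz=[[0,0,0.0005],[0,0,0.001],[0,0,0.0015],[0,0,0.002],[0,0,0.002]], rot=[[0,0,0],[0,0,0],[0,0,0],[0,0,0],[0,0,0]])

```text
t: 8.38
position: [0.5039, 0.2425, 0.1035]
eef_rot: [[0.918, 0.397, 0.0], [0.397, -0.918, -0.0], [0.0, 0.0, -1.0]]
wrist_force: [0.2, -0.1, 1.7]
width: 0.654
gripper_force: 15.0
```

Contact came at exactly the expected home height of 0.1035 m. I'll release, rise, and turn to the rack.

>>> apply_moves(xyz=[[0,0,0],[0,0,0],[0,0,0],[0,0,0],[0,0,-0.03],[0,0,-0.08],[0,0,-0.13],[0,0,-0.13]], rot=[[0,0,0],[0,0,0],[0,0,0],[0,0,0],[0,0,0],[0,0,0],[0,0,0],[0,0,0]], grip=1)

```text
t: 9.38
position: [0.506, 0.2435, 0.2378]
eef_rot: [[0.918, 0.397, 0.009], [0.397, -0.918, 0.004], [0.01, -0.0, -1.0]]
wrist_force: [-0.6, 0.4, 0.8]
width: 0.997
gripper_force: 0.0
```

```bash
python3 - <<'E'
from h import *
s=arm.get_state();print(s['t'],s['position'],np.round(s['joints'],3),s['width'])
# verify B by top/side cams: rim should be at z=.125
for n in ('top','side'):
    im=arm.snapshot(n); p=proj(n,[.504,.2425,.125])[0].round().astype(int)
    cv2.imwrite(f'pics/{n}1.png',im[:,:,::-1]); print(n,p)
a=np.hstack([cv2.resize(cv2.imread(f'pics/{n}1.png')[y-28:y+36,x-32:x+32],(384,384),interpolation=cv2.INTER_CUBIC) for n,(x,y) in [('top',proj('top',[.504,.2425,.1])[0].round().astype(int)),('side',proj('side',[.504,.2425,.1])[0].round().astype(int))]])
cv2.imwrite('pics/m1.png',a)
E
```

```text
9.375 [0.50604662 0.24353734 0.23781786] [ 0.428  0.279  1.562 -0.     1.291  1.59 ] 0.9972099283267162
top [163 205]
side [222 223]
```

View pics/m1.png

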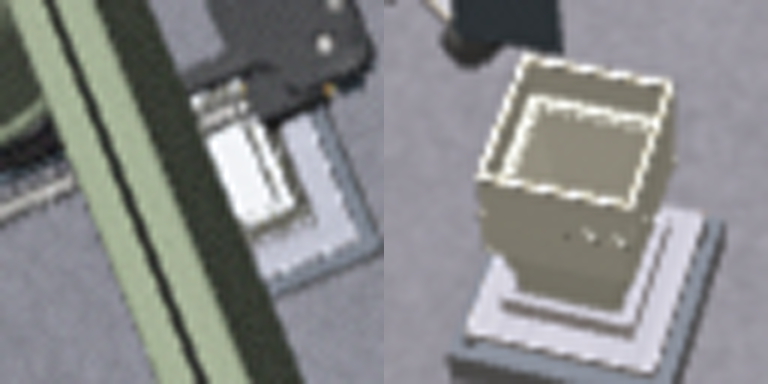

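The side view shows pot_b fully nested, with the two collars flush into one block, and nothing else was disturbed. Next is pot_c. I'll work out a pre-grasp tilted 30° toward the mouth side.

```bash
cat >> h.py <<'E'
def tilt(yaw,a): # tool x near yaw, tool z = -sin a u - cos a z
    u=np.array([np.cos(np.radians(yaw)),np.sin(np.radians(yaw)),0]);Z=np.array([0,0,1.]);a=np.radians(a)
    z=-np.sin(a)*u-np.cos(a)*Z; x=np.cos(a)*u-np.sin(a)*Z; return np.c_[x,np.cross(z,x),z]
E
python3 - <<'E'
from h import *
mv([.573,-.203,.238],down(19.7))
s=arm.get_state()
print(tilt(0,0).round(2).tolist())
E
```

```text
at [0.5036 0.2424 0.2332] xyz [-0.1133  0.4363 -0.0048] rot [ 0.   -0.01  3.7 ]
[[1.0, 0.0, -0.0], [0.0, -1.0, -0.0], [0.0, 0.0, -1.0]]
```

>>> apply_moves(xyz=[[-0.01,0.04,0],[-0.025,0.09,0],[-0.038,0.145,0],[-0.052,0.2,0],[-0.067,0.255,0],[-0.081,0.31,0],[-0.095,0.365,0],[-0.106,0.41,0],[-0.113,0.436,0],[-0.113,0.436,0]], rot=[[0,0,0.5],[0,0,1],[0,0,1.5],[0,0,2],[0,0,2.5],[0,0,3],[0,0,3.4],[0,0,3.7],[0,0,3.7],[0,0,3.7]])

```text
t: 10.72
position: [0.5724, -0.2038, 0.2307]
eef_rot: [[0.942, 0.335, -0.004], [0.335, -0.942, 0.001], [-0.004, -0.003, -1.0]]
wrist_force: [-0.9, 0.8, 0.8]
width: 1.001
gripper_force: 0.0
```

```bash
python3 - <<'E'
from h import *
s=arm.get_state();print(s['t'],s['position'],np.round(s['joints'],3),s['width'])
mv([.573,-.203,.20],tilt(19.7,30))
E
```

```text
10.725 [ 0.57239952 -0.2038311   0.23068562] [-0.361  0.365  1.454 -0.     1.327  0.869] 1.0009235534837904
at [ 0.5724 -0.2038  0.2307] xyz [ 0.001  -0.0005  0.0307] rot [ -0.2  -29.8   -0.11]
```

>>> apply_moves(xyz=[[0,0,0],[0,0,0.005],[0,0,0.01],[0,0,0.02],[0.001,0,0.03],[0.001,0,0.03],[0.001,0,0.03]], rot=[[0,-6,0],[0,-13,0],[0,-20,0],[0,-26,0],[0,-30,0],[0,-30,0],[0,-30,0]])

```text
t: 11.6
position: [0.574, -0.2016, 0.2035]
eef_rot: [[0.815, 0.338, -0.47], [0.293, -0.941, -0.169], [-0.5, -0.0, -0.866]]
wrist_force: [1.0, -1.0, 0.5]
width: 1.0
gripper_force: 0.0
```

```bash
python3 - <<'E'
from h import *
s=arm.get_state();print(s['t'],s['position'],np.round(s['joints'],3),np.round(s['eef_rot'],3).tolist())
im=arm.snapshot('wrist');cv2.imwrite('pics/w4.png',im[:,:,::-1]);np.save('s4.npy',s,allow_pickle=True)
u=np.array([np.cos(np.radians(19.7)),np.sin(np.radians(19.7)),0]);v=np.array([-u[1],u[0],0])
m=np.array([.5087,-.2257,0])+.0306*u+[0,0,.07]
n=np.array([-.5*u[0],-.5*u[1],.866])
print(proj('wrist',[m+.03*(i*v+j*n) for i,j in [(1,1),(-1,1),(-1,-1),(1,-1)]],s).round(1).tolist())
mv(m-.014*(.866*u+[0,0,.5])+.05*u+[0,0,.0866],tilt(19.7,30));mv(m-.014*(.866*u+[0,0,.5]),tilt(19.7,30))
E
```

```text
11.6 [ 0.57396281 -0.20156318  0.20353797] [-0.211  0.627  1.187 -0.272  1.775  1.021] [[0.815, 0.338, -0.47], [0.293, -0.941, -0.169], [-0.5, -0.0, -0.866]]
[[231.8, 180.0], [287.4, 180.1], [285.9, 129.9], [233.1, 129.9]]
at [ 0.574  -0.2019  0.2042] xyz [0.0263 0.0003 0.0478] rot [ 0.03 -0.08 -0.  ]
at [ 0.574  -0.2019  0.2042] xyz [0.0262 0.0003 0.1478] rot [ 0.03 -0.08 -0.  ]
```

View pics/w4.png

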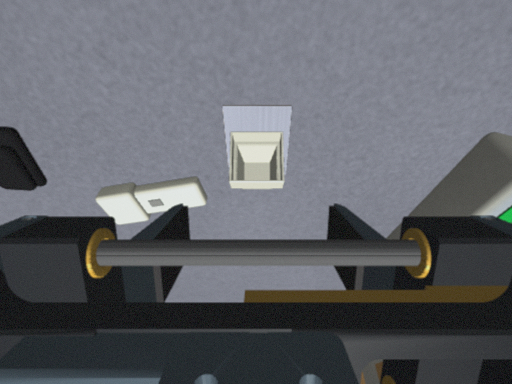

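Pot_c's rim spans about (230,132)–(285,181), matching the prediction apart from roughly 2 px to the left. I'll shift 1 mm and descend.

>>> apply_moves(xyz=[[0.013,0,0.02],[0.026,-0.001,0.045],[0.026,-0.001,0.065],[0.026,-0.001,0.09],[0.026,-0.001,0.115],[0.026,-0.001,0.135],[0.026,-0.001,0.147],[0.026,-0.001,0.147],[0.026,-0.001,0.147]], rot=[[0,0,0],[0,0,0],[0,0,0],[0,0,0],[0,0,0],[0,0,0],[0,0,0],[0,0,0],[0,0,0]])

```text
t: 12.78
position: [0.5267, -0.2186, 0.0639]
eef_rot: [[0.816, 0.337, -0.469], [0.292, -0.941, -0.169], [-0.498, 0.001, -0.867]]
wrist_force: [0.1, -0.2, -0.5]
width: 1.002
gripper_force: 0.0
```

>>> apply_moves(xyz=[[0,0,0],[0,0,0],[0,0,0],[0,0,0],[0,0,0],[0,0,0]], rot=[[0,0,0],[0,0,0],[0,0,0],[0,0,0],[0,0,0],[0,0,0]], grip=-1, newtons=20)

```text
t: 13.52
position: [0.5261, -0.2183, 0.0631]
eef_rot: [[0.815, 0.337, -0.47], [0.292, -0.941, -0.169], [-0.5, 0.0, -0.866]]
wrist_force: [0.7, 0.8, 0.2]
width: 0.652
gripper_force: 19.9
```

```bash
python3 - <<'E'
from h import *
s=arm.get_state();print(s['t'],s['position'],np.round(s['joints'],3),s['width'])
p=s['position'];E=Ro.from_matrix(s['eef_rot']);print('up .13:',E.inv().apply([0,0,.13]).round(4))
E
```

```text
13.525 [ 0.52608932 -0.21831095  0.06308134] [-0.249  0.671  1.481 -0.285  1.442  1.081] 0.651767608222935
up .13: [-0.065   0.     -0.1126]
```

>>> apply_moves(xyz=[[-0.005,0,-0.0087],[-0.015,0,-0.026],[-0.03,0,-0.052],[-0.05,0,-0.0866],[-0.07,0,-0.121],[-0.085,0,-0.147],[-0.085,0,-0.147]], rot=[[0,0,0],[0,0,0],[0,0,0],[0,0,0],[0,0,0],[0,0,0],[0,0,0]])

```text
t: 14.4
position: [0.5268, -0.2188, 0.2363]
eef_rot: [[0.819, 0.337, -0.465], [0.291, -0.941, -0.17], [-0.495, 0.004, -0.869]]
wrist_force: [-0.2, -0.1, -1.1]
width: 0.663
gripper_force: 19.9
```

>>> apply_moves(xyz=[[0,0,0],[0,0,0],[0,0,0],[0,0,0],[0,0,0],[0,0,0],[0,0,0],[0,0,0]], rot=[[0,8,0],[0,17,0],[0,26,0],[0,35,0],[0,44,0],[0,53,0],[0,60,0],[0,60,0]])

```text
t: 15.4
position: [0.523, -0.2183, 0.2307]
eef_rot: [[0.819, 0.334, 0.467], [0.288, -0.942, 0.17], [0.497, -0.004, -0.868]]
wrist_force: [-0.6, -0.5, -1.5]
width: 0.661
gripper_force: 19.9
```

```bash
python3 - <<'E'
from h import *
s=arm.get_state();print(s['t'],s['position'],np.round(s['joints'],3),s['width'],s['gripper_force'])
mv([.504,.2425,.23],tilt(23.2,-30))
im=arm.snapshot('side');cv2.imwrite('pics/side2.png',im[:,:,::-1])
p=proj('side',s['position'])[0].round().astype(int);x,y=p;print(p)
cv2.imwrite('pics/s2c.png',cv2.resize(im[max(y-45,0):y+45,x-60:x+60,::-1],(640,480),interpolation=cv2.INTER_CUBIC))
E
```

```text
15.4 [ 0.52302084 -0.21830604  0.23074581] [-0.669  0.157  1.86   0.563  0.915  0.26 ] 0.6606386179343524 19.93077278137207
at [ 0.523  -0.2183  0.2307] xyz [ 0.1169 -0.4406  0.0699] rot [ 1.62  0.21 -3.3 ]
[324  85]
```

View pics/s2c.png

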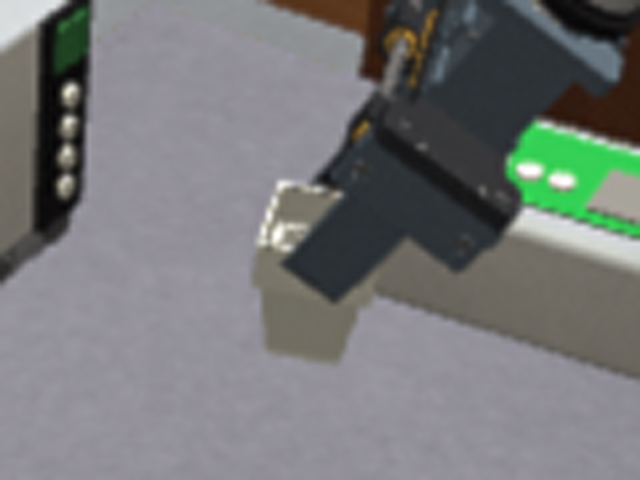

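Pot_c hangs upright in the tilted grip. I'll carry it over the stack.

>>> apply_moves(xyz=[[0.012,-0.044,0.007],[0.026,-0.1,0.0155],[0.04,-0.15,0.024],[0.053,-0.2,0.032],[0.066,-0.25,0.04],[0.08,-0.3,0.0475],[0.093,-0.35,0.0555],[0.106,-0.4,0.063],[0.114,-0.43,0.068],[0.117,-0.44,0.07]], rot=[[0,0,0],[0.2,0,-0.5],[0.5,0,-1],[0.7,0,-1.5],[1,0,-2],[1.2,0,-2.5],[1.4,0,-3],[1.6,0.2,-3.3],[1.6,0.2,-3.3],[1.6,0.2,-3.3]])

```text
t: 16.7
position: [0.5059, 0.2455, 0.2312]
eef_rot: [[0.791, 0.401, 0.463], [0.349, -0.916, 0.197], [0.503, 0.005, -0.864]]
wrist_force: [0.0, -0.5, -1.0]
width: 0.658
gripper_force: 19.9
```

>>> apply_moves(xyz=[[0,0,0],[0,0,0]], rot=[[0,0,0],[0,0,0]])

```text
t: 16.95
position: [0.5059, 0.2421, 0.2307]
eef_rot: [[0.792, 0.397, 0.463], [0.346, -0.918, 0.195], [0.503, 0.005, -0.865]]
wrist_force: [0.2, -0.1, -0.9]
width: 0.659
gripper_force: 19.9
```

```bash
python3 - <<'E'
from h import *
s=arm.get_state();print(s['t'],s['position'],np.round(s['joints'],3),s['width'],s['gripper_force'],s['wrist_force'])
print(np.round(s['eef_rot'],3).tolist())
mv([.504,.2425,.146],tilt(23.2,-30))
ims=[]
for n in ('side','top','wrist'):
    im=arm.snapshot(n);cv2.imwrite(f'pics/{n}3.png',im[:,:,::-1])
x,y=proj('side',[.504,.2425,.16])[0].round().astype(int);print(x,y)
a=cv2.resize(cv2.imread('pics/side3.png')[y-40:y+50,x-45:x+45],(400,400),interpolation=cv2.INTER_CUBIC)
w=cv2.resize(cv2.imread('pics/wrist3.png')[120:300,170:350],(400,400),interpolation=cv2.INTER_CUBIC)
cv2.imwrite('pics/m3.png',np.hstack([a,w]))
E
```

```text
16.95 [0.50591275 0.24205124 0.23074923] [ 0.437  0.053  1.985 -0.035  0.577  1.622] 0.6594400875042065 19.930972158908844 [ 0.1972604  -0.14400388 -0.87256499]
[[0.792, 0.397, 0.463], [0.346, -0.918, 0.195], [0.503, 0.005, -0.865]]
at [0.5059 0.2421 0.2307] xyz [-0.044  -0.0016  0.0725] rot [ 0.16 -0.17  0.31]
221 213
```

View pics/m3.png

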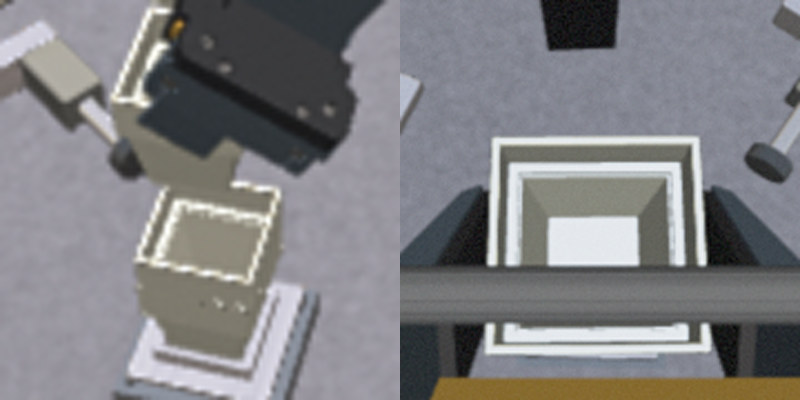

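```bash
python3 - <<'E'
from h import *
k=180/400; w=lambda x,y:[170+(x-400+.5)*k-.5,120+(y+.5)*k-.5]
c=arm.calibration('wrist');K=np.array([[c['fx'],0,c['cx']],[0,c['fy'],c['cy']],[0,0,1.]])
img=np.array([w(492,138),w(700,138),w(712,353),w(485,353)])
obj=np.array([[.03,-.03,0],[.03,.03,0],[-.03,.03,0],[-.03,-.03,0]])  # tool-ish order: image up=+x, right=+y
_,r,t=cv2.solvePnP(obj,img,K,None);T=np.array(c['tool_from_camera'])
ct=T[:3,:3]@t[:,0]+T[:3,3];Rt=T[:3,:3]@cv2.Rodrigues(r)[0]
s=arm.get_state();E=np.array(s['eef_rot'])
print('rim centre tool',ct.round(4),'world',(E@ct+s['position']).round(4));print('pot axes world',(E@Rt).round(3).tolist())
k=90/400; q=lambda x,y:[221-45+(x+.5)*k-.5,213-40+(y+.5)*k-.5]
print('B',sq(plane('side',[q(163,182),q(282,187),q(254,284),q(137,261)],.125)))
E
```

```text
rim centre tool [ 0.005  -0.0006 -0.012 ] world [0.5042 0.2412 0.2436]
pot axes world [[0.916, 0.401, -0.004], [0.401, -0.916, 0.008], [-0.0, -0.009, -1.0]]
B (array([0.5013, 0.2438, 0.125 ]), array([0.0613, 0.0618, 0.06  , 0.0508]), np.float64(26.8))
```

```bash
python3 - <<'E'
from h import *
s=arm.get_state();p=s['position']
for z in (.19,.15,.142): mv([p[0]-.0007,p[1]+.0016,z],s['eef_rot'])
E
```

```text
at [0.506  0.2412 0.2308] xyz [-0.0205 -0.0019  0.0352] rot [0. 0. 0.]
at [0.506  0.2412 0.2308] xyz [-0.0406 -0.0021  0.0698] rot [0. 0. 0.]
at [0.506  0.2412 0.2308] xyz [-0.0446 -0.0022  0.0767] rot [0. 0. 0.]
```

>>> apply_moves(xyz=[[-0.01,-0.002,0.017],[-0.0205,-0.002,0.035],[-0.03,-0.002,0.052],[-0.036,-0.002,0.062],[-0.0405,-0.002,0.07],[-0.043,-0.002,0.074],[-0.0446,-0.002,0.0767],[-0.0446,-0.002,0.0767]], rot=[[0,0,0],[0,0,0],[0,0,0],[0,0,0],[0,0,0],[0,0,0],[0,0,0],[0,0,0]])

```text
t: 18.1
position: [0.5053, 0.2433, 0.1421]
eef_rot: [[0.792, 0.397, 0.464], [0.345, -0.918, 0.196], [0.503, 0.005, -0.864]]
wrist_force: [0.0, 0.7, -0.8]
width: 0.66
gripper_force: 19.9
```

Still no contact. I'll creep down the last 5 mm in 1 mm steps.

>>> apply_moves(xyz=[[-0.0005,0,0.0009],[-0.001,0,0.0017],[-0.0015,0,0.0026],[-0.002,0,0.0035],[-0.002,0,0.0035]], rot=[[0,0,0],[0,0,0],[0,0,0],[0,0,0],[0,0,0]])

```text
t: 18.73
position: [0.5052, 0.2432, 0.1378]
eef_rot: [[0.793, 0.397, 0.463], [0.345, -0.918, 0.196], [0.503, 0.005, -0.864]]
wrist_force: [-1.2, 0.2, -0.2]
width: 0.658
gripper_force: 19.9
```

>>> apply_moves(xyz=[[-0.0004,0,0.0007],[-0.0008,0,0.0013],[-0.0008,0,0.0013]], rot=[[0,0,0],[0,0,0],[0,0,0]])

```text
t: 19.1
position: [0.5055, 0.2432, 0.1369]
eef_rot: [[0.792, 0.397, 0.464], [0.345, -0.918, 0.196], [0.504, 0.005, -0.864]]
wrist_force: [-1.8, -1.3, 4.6]
width: 0.658
gripper_force: 19.9
```

Contact at 0.137 m, the predicted home height. I'll release and back out along the tool axis.

>>> apply_moves(xyz=[[0,0,0],[0,0,0],[0,0,0],[0,0,0],[0,0,-0.03],[0,0,-0.07],[0,0,-0.11],[0,0,-0.11],[0,0,-0.11]], rot=[[0,0,0],[0,0,0],[0,0,0],[0,0,0],[0,0,0],[0,0,0],[0,0,0],[0,0,0],[0,0,0]], grip=1)

```text
t: 20.23
position: [0.454, 0.2215, 0.2307]
eef_rot: [[0.793, 0.397, 0.463], [0.345, -0.918, 0.195], [0.502, 0.005, -0.865]]
wrist_force: [0.3, 1.0, -1.0]
width: 0.999
gripper_force: 0.0
```

```bash
python3 - <<'E'
from h import *
mv([.46,.223,.26],down(23.5))
E
```

```text
at [0.454  0.2215 0.2307] xyz [ 0.02    0.0012 -0.0223] rot [  0.31 -30.13  -0.06]
```

>>> apply_moves(xyz=[[0.004,0,-0.004],[0.008,0,-0.009],[0.012,0.001,-0.014],[0.016,0.001,-0.018],[0.02,0.001,-0.022],[0.02,0.001,-0.022],[0.02,0.001,-0.022],[0.02,0.001,-0.022]], rot=[[0,-7,0],[0,-14,0],[0.2,-21,0],[0.3,-27,0],[0.3,-30.1,0],[0.3,-30.1,0],[0.3,-30.1,0],[0.3,-30.1,0]], grip=0.1)

```text
t: 21.22
position: [0.4596, 0.223, 0.26]
eef_rot: [[0.917, 0.398, 0.001], [0.398, -0.917, 0.0], [0.001, -0.0, -1.0]]
wrist_force: [0.4, 0.5, 0.5]
width: 0.549
gripper_force: 0.0
```

```bash
python3 - <<'E'
from h import *
s=arm.get_state();im=arm.snapshot('wrist');cv2.imwrite('pics/w5.png',im[:,:,::-1])
print(s['t'],s['position'],np.round(s['eef_rot'],3).tolist(),s['width'])
p=proj('wrist',[.504,.242,.15],s)[0].round().astype(int);print(p)
for th in (150,180,200):
    for z in (.15,):
        b,r=rim(im,(p[0]-52,p[1]-52,p[0]+52,p[1]+52),th);print(b.round(1).tolist(),round(r[2],1),sq(plane('wrist',b,z,s)))
t=arm.snapshot('side');cv2.imwrite('pics/side4.png',t[:,:,::-1])
mv([.504,.2422,.165],down(23.5))
E
```

```text
21.225 [0.45961786 0.22304196 0.26002571] [[0.917, 0.398, 0.001], [0.398, -0.917, 0.0], [0.001, -0.0, -1.0]] 0.5486672064508967
[259 142]
[[226.5, 106.5], [288.5, 106.5], [288.5, 171.5], [226.5, 171.5]] 90.0 (array([0.5053, 0.2445, 0.15  ]), array([0.0606, 0.0644, 0.0641, 0.0644]), np.float64(23.4))
[[226.5, 107.5], [287.5, 107.5], [287.5, 171.5], [226.5, 171.5]] 90.0 (array([0.5047, 0.2448, 0.15  ]), array([0.0597, 0.0635, 0.0631, 0.0635]), np.float64(23.4))
[[227.5, 110.5], [287.5, 110.5], [287.5, 170.5], [227.5, 170.5]] 90.0 (array([0.5041, 0.2439, 0.15  ]), array([0.0588, 0.0596, 0.062 , 0.0596]), np.float64(23.4))
at [0.4598 0.2231 0.2605] xyz [0.048  0.0001 0.0956] rot [-0.01 -0.09 -0.06]
```

The rim measures 60 mm at the home height and is centred, so pot_c looks nested. Now I'll press on the rim with both fingertips.

>>> apply_moves(xyz=[[0.024,0,0],[0.0484,-0.0006,0.01],[0.0484,-0.0006,0.04],[0.0484,-0.0006,0.07],[0.0484,-0.0006,0.09],[0.0484,-0.0006,0.1],[0.0484,-0.0006,0.104],[0.0484,-0.0006,0.104]], rot=[[0,0,0],[0,0,0],[0,0,0],[0,0,0],[0,0,0],[0,0,0],[0,0,0],[0,0,0]])

```text
t: 22.32
position: [0.5049, 0.2434, 0.1572]
eef_rot: [[0.917, 0.398, 0.002], [0.398, -0.917, 0.001], [0.003, -0.0, -1.0]]
wrist_force: [-0.1, -0.6, -0.4]
width: 0.545
gripper_force: 0.0
```

>>> apply_moves(xyz=[[0,0,0.001],[0,0,0.002],[0,0,0.003],[0,0,0.004],[0,0,0.005],[0,0,0.006],[0,0,0.007],[0,0,0.008],[0,0,0.009],[0,0,0.01]], rot=[[0,0,0],[0,0,0],[0,0,0],[0,0,0],[0,0,0],[0,0,0],[0,0,0],[0,0,0],[0,0,0],[0,0,0]])

```text
t: 23.58
position: [0.505, 0.2434, 0.1481]
eef_rot: [[0.917, 0.398, 0.003], [0.398, -0.917, 0.001], [0.003, -0.0, -1.0]]
wrist_force: [-1.2, -0.9, 7.8]
width: 0.551
gripper_force: 4.1
```

>>> apply_moves(xyz=[[0,0,0.001],[0,0,0.002],[0,0,0.003],[0,0,0.004],[0,0,0.005],[0,0,0.006],[0,0,0.007],[0,0,0.008],[0,0,0.009],[0,0,0.01]], rot=[[0,0,0],[0,0,0],[0,0,0],[0,0,0],[0,0,0],[0,0,0],[0,0,0],[0,0,0],[0,0,0],[0,0,0]])

```text
t: 24.82
position: [0.505, 0.2434, 0.1382]
eef_rot: [[0.917, 0.398, 0.003], [0.398, -0.917, 0.001], [0.003, -0.0, -1.0]]
wrist_force: [-2.0, -1.0, 8.9]
width: 0.548
gripper_force: 4.1
```

>>> apply_moves(xyz=[[0,0,0.0005],[0,0,0.001],[0,0,0.0015],[0,0,0.002],[0,0,0.0025],[0,0,0.003],[0,0,0.0035],[0,0,0.004]], rot=[[0,0,0],[0,0,0],[0,0,0],[0,0,0],[0,0,0],[0,0,0],[0,0,0],[0,0,0]])

```text
t: 25.82
position: [0.505, 0.2434, 0.1341]
eef_rot: [[0.917, 0.398, 0.003], [0.398, -0.917, 0.001], [0.003, -0.0, -1.0]]
wrist_force: [-1.5, -0.7, 8.1]
width: 0.549
gripper_force: 4.1
```

>>> apply_moves(xyz=[[0,0,0.0004],[0,0,0.0008],[0,0,0.0012],[0,0,0.0016],[0,0,0.002],[0,0,0.0024]], rot=[[0,0,0],[0,0,0],[0,0,0],[0,0,0],[0,0,0],[0,0,0]])

```text
t: 26.58
position: [0.505, 0.2434, 0.1317]
eef_rot: [[0.917, 0.398, 0.003], [0.398, -0.917, 0.001], [0.003, -0.0, -1.0]]
wrist_force: [-1.5, -0.7, 9.2]
width: 0.55
gripper_force: 4.1
```

>>> apply_moves(xyz=[[0,0,0.0003],[0,0,0.0006],[0,0,0.0009],[0,0,0.0012]], rot=[[0,0,0],[0,0,0],[0,0,0],[0,0,0]])

```text
t: 27.08
position: [0.505, 0.2434, 0.1305]
eef_rot: [[0.917, 0.398, 0.003], [0.398, -0.917, 0.001], [0.003, -0.0, -1.0]]
wrist_force: [-2.0, -0.5, 8.2]
width: 0.55
gripper_force: 4.1
```

>>> apply_moves(xyz=[[0,0,0.0003],[0,0,0.0006],[0,0,0.0009]], rot=[[0,0,0],[0,0,0],[0,0,0]])

```text
t: 27.45
position: [0.5052, 0.2435, 0.1302]
eef_rot: [[0.917, 0.398, 0.004], [0.398, -0.917, 0.002], [0.004, -0.0, -1.0]]
wrist_force: [-2.2, -1.7, 11.5]
width: 0.552
gripper_force: 6.0
```

>>> apply_moves(xyz=[[0,0,0.0003],[0,0,0.0006]], rot=[[0,0,0],[0,0,0]])

```text
t: 27.7
position: [0.5054, 0.2436, 0.1302]
eef_rot: [[0.917, 0.398, 0.004], [0.398, -0.917, 0.002], [0.005, -0.0, -1.0]]
wrist_force: [-2.7, -1.3, 16.1]
width: 0.551
gripper_force: 7.4
```

The position has stalled at 0.130 m and the force is rising, so the carriage is at its stop. I'll retreat and check.

>>> apply_moves(xyz=[[0,0,-0.005],[0,0,-0.02],[-0.01,0,-0.06],[-0.04,0,-0.11],[-0.045,0,-0.13],[-0.045,0,-0.13],[-0.045,0,-0.13]], rot=[[0,0,0],[0,0,0],[0,0,0],[0,0,0],[0,0,0],[0,0,0],[0,0,0]])

```text
t: 28.58
position: [0.4629, 0.2251, 0.2565]
eef_rot: [[0.917, 0.398, -0.0], [0.398, -0.917, 0.0], [-0.0, -0.0, -1.0]]
wrist_force: [-0.3, 0.0, 0.3]
width: 0.55
gripper_force: 0.0
```

```bash
python3 - <<'E'
from h import *
s=arm.get_state();im=arm.snapshot('wrist');cv2.imwrite('pics/w6.png',im[:,:,::-1])
print(s['t'],s['position'],s['wrist_force'])
p=proj('wrist',[.504,.243,.13],s)[0].round().astype(int)
for th in (180,200):
    b,r=rim(im,(p[0]-48,p[1]-48,p[0]+48,p[1]+48),th);print(round(r[2],1),sq(plane('wrist',b,.13,s)))
# side view: bright rim silhouette vs predicted corners
t=arm.snapshot('side');cv2.imwrite('pics/side5.png',t[:,:,::-1])
c=np.array([.5043,.2433]);a=np.radians(23.5+45+90*np.arange(4));q=np.c_[c+.0424*np.c_[np.cos(a),np.sin(a)],np.full(4,.13)]
P=proj('side',q);print('pred',P.round(1).tolist())
x,y=P.mean(0).round().astype(int)
b,r=rim(t,(x-24,y-24,x+24,y+24),190);print('obs',b.round(1).tolist(),sq(plane('side',b,.13)))
E
```

```text
28.575 [0.46293271 0.22512868 0.25645349] [-0.25163885  0.02858218  0.27391115]
90.0 (array([0.506 , 0.2448, 0.13  ]), array([0.0592, 0.0642, 0.0624, 0.0642]), np.float64(23.4))
90.0 (array([0.5041, 0.244 , 0.13  ]), array([0.0594, 0.0602, 0.0624, 0.0602]), np.float64(23.4))
pred [[204.7, 229.9], [231.1, 234.9], [238.0, 213.8], [212.6, 209.2]]
obs [[224.5, 218.5], [236.5, 217.5], [237.9, 233.9], [225.9, 235.0]] (array([0.4796, 0.2401, 0.13  ]), array([0.027 , 0.0454, 0.0261, 0.0453]), np.float64(42.9))
```

Pressing stopped at a rim height of 130.2 mm. The expected height is 10 + 25 + 25 + 70 = 130 mm, so both pots are home and the carriage is at its stop.

```bash
python3 -c "
from rig import arm
print(arm.sign_off())"
```

```text
the job is handed in; nothing more can be done
None
```

I nested pot_b and then pot_c home on pot_a, pressed the stack down until the carriage reached its stop (about 16 N on the last push), backed the arm clear, and handed the job in at about 29 s. The hand-in returned no verdict: nesting and sinking are judged from contact heights (final rim 130.2 mm against 130 mm expected) and a last wrist-camera fit, and the last side-camera check gave no usable reading.

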